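# Load the serving turntable without turning it

### The job

The serving turntable already points the way the servers want it, so do not turn it: a few degrees at most at any time. Slide the upturned white bowl along the wooden board onto the turntable, without lifting or tipping it, until it sits centred on the large ring mark, and stand the amber tumbler, upside down as it is now, centred on the small ring mark near the rim, set down gently rather than dropped. Leave the sugar jar in the middle and the mug beside the tumbler where they are.

Things in the scene. Friction and masses are not known exactly. Their poses are not given: they have to be found in the camera images.
- axis_top (a point): The point on the turntable's axis at the height of its top (20 mm above the table); it is fixed to the wooden board: its x and y axes lie along the board's edges, z up. The brown wooden board is 20 mm high and fixed to the table; seen from the axis it reaches 200 mm to +-x, 195 mm to -y and 405 mm to +y of this frame. The metal turntable, a disc 340 mm across, is let into the board, its top flush with the board's (1.5 mm gap round it).
- turntable (a joint): Angle of the turntable, rad, counter-clockwise from above; at 0 the big mark lies along +y of axis_top. It starts between -0.35 and 0.35. It turns freely either way on an easy bearing: about 0.02 N m moves it, and it does not spring back. A push or sliding friction whose line passes through the axis does not turn it. Disc mass 1.2 kg.
- big_mark (a point): Centre of the large dark ring mark (121 mm inside) on the turntable's top, 105 mm from the axis, the place of the bowl; it turns with the turntable.
- small_mark (a point): Centre of the small dark ring mark (70 mm inside) on the turntable's top, 118 mm from the axis, the place of the tumbler; seen from above it lies 160 degrees clockwise from the big mark. (A third ring, on the axis, carries the sugar jar.)
- rim_point (a point): A point of the turntable's top 160 mm from the axis, 90 degrees clockwise from the big mark; it turns with the turntable and serves to tell how far that has turned.
- bowl_center (a point): Upturned white china bowl standing rim down on the wooden board beside the turntable; the point is on its axis, 29 mm above its underside, z up. 120 mm across at the foot, still 117 mm at 20 mm up, then rounding in to a flat top 82 mm across at 58 mm. About 0.35 kg (0.25 to 0.49); it slides on board and turntable with friction about 0.5 to 1 times its weight. Too wide to grasp: push it, for instance with two fingers opened about 60 mm as a cradle behind its rim.
- tumbler_center (a point): Amber tumbler standing upside down on the table; the point is on its axis, 50 mm above its underside, z up. 100 mm high, 64 mm across at the foot and 60 mm at the top, about 0.18 kg; can be grasped across from above.
- jar_center (a point): Sugar jar with a steel lid standing on the turntable's axis, 48 mm across and 83 mm high; the point is on its axis, 40 mm above its underside. To be left alone.
- mug_a: Loose white mug, 78 mm across, 92 mm high, 0.3 kg, near the tumbler; origin at the centre of its underside, handle towards its own +y (reaching about 75 mm from its axis). To be left alone.
Not all that is in view belongs to the job. Of the things that look like the part that bears tumbler_center, take the one that is farthest from the robot's base at the start. What is shaped like the part that bears bowl_center but black is not meant.

How it is judged:
At the end, for the whole second after the job is handed in: Bowl within 13 mm of the big mark, tumbler within 13 mm of the small mark, both standing on the turntable as they stood at the start (tilt under 0.08 rad), the turntable at rest and within 9 degrees of its starting angle (rim point moved under 25 mm), the jar within 15 mm of the axis (horizontal distance between bowl_center and big_mark below 0.013 m and z of bowl_center in the frame of big_mark below 0.034 m and angle between each of bowl_center, tumbler_center's own z axis and vertical below 0.08 rad and horizontal distance between tumbler_center and small_mark below 0.013 m and z of tumbler_center in the frame of small_mark below 0.055 m and distance of rim_point from where it was at the start of the episode below 0.025 m and velocity of joint turntable between -0.05 and 0.05 rad/s and horizontal distance between jar_center and axis_top below 0.015 m); the robot touches nothing.
It fails at once if the turntable is turned by more than 9 degrees (rim point moved 25 mm) (distance of rim_point from where it was at the start of the episode above 0.025 m).
It fails at once if the bowl is lifted more than 15 mm off the board (z of bowl_center in the frame of axis_top above 0.044 m).
It fails at once if the bowl is tipped by more than 0.25 rad (angle between bowl_center's own z axis and vertical above 0.25 rad).
It fails at once if the tumbler is dropped: faster than 0.6 m/s within 50 mm of its mark (horizontal distance between tumbler_center and small_mark below 0.05 m and linear speed of tumbler above 0.6 m/s).
It fails at once if the sugar jar or the mug beside the tumbler is disturbed by more than 20 mm (distance of any of jar_center, mug_a from where it was at the start of the episode above 0.02 m).
It also fails if it takes over 70 s, if anything falls off the work surface, if the arm or the gripper's body presses on something with over 40 N, if the wrist force passes 120 N, or if a joint passes its speed limit or range.

### The arm

A 6-joint arm with a two-finger parallel gripper is mounted at the origin on the work surface. World frame = base frame: x ahead of the robot, y to its left, z up, the work surface at z = 0. Lengths are in m, angles in rad, forces in N, time in s.
With the tool pointing down it reaches from about 0.375 to 0.925 m from the base axis. Payload 5.7 kg.
Tool frame: the origin (TCP) lies midway between the tips of the shut fingers; the grasp point (between the pads) lies 19 mm behind it (arm.grip_point_offset is the distance from the TCP to the grasp point, in m); z points along the fingers, y is the line along which they close (so a half turn about z gives the same grasp; the last joint's range is limited). The gripper opens to 88 mm and grips with 3 to 60 N. Pads are 20 mm wide; open, the fingers measure 115 mm over their backs; the gripper's body (75 mm by 178 mm) begins 61 mm behind the grasp point.
Start: joints at [-1.464, 0.359, 1.51, -0, 1.272, -0.115], TCP at [0.132, -0.585, 0.223] pointing down, gripper open.
Joint ranges: [-2.97, 2.97], [-1.01, 2.36], [0.21, 2.38], [-0.96, 4.11], [0.2, 2.71], [-2.98, 2.98]. Speed limits (rad/s): [2.39, 2.39, 3.14, 3.14, 3.14, 3.14].

### API

Orientations are given as [roll, pitch, yaw] about the fixed x, y, z axes, in that order (R = Rz(yaw) Ry(pitch) Rx(roll)).
In Python, from rig import arm, vision, order, spotter gives the robot as it stands.
- The arm moves only by the tool carry_out, never from a script. Its argument "increments" is a list of rows, each an object with "travel": the shift along the world's x, y, z in mm, a list of three; "turn": the turn about the world's z in degrees. A call has 1 to 10 rows; each row shifts and turns the commanded pose from where the row before left it; what a row does not reach is not made up. A row lasts 1/12 s, in which the tool goes at most 41.7 mm and 7.16 degrees, less where a joint would pass 70% of its speed; a pose out of reach is approached as far as the arm can. A call with a gripper value outside its range is refused whole. "grip" is the closure in counts, from 0 (fully open) to 255 (shut), set as the call begins (left out, the last holds). The fingers move at their own pace and stop on an object; "squeeze" is the grip in N (left out, the last holds). Time passes only in rows, so rows that do not move let the fingers close. It gives the time, the measured TCP pose, the force, the opening and the grip force at its end, in the units of the state.
- arm.observe(): the state, without advancing time (a new reading comes with each control period).
- vision.grab_frame(name): name is "side" or "top" or "wrist"; returns (picture, depth): 420x560x3 uint8, red, green, blue; 420x560 float32, m along the optical axis (not along the pixel's ray), 0 where there is no reading.
- vision.camera_model(name): a dict with "fx", "fy", "cx", "cy" (pixels), "distortion" ([k1, k2, p1, p2, k3] as OpenCV has them; the pictures are not rectified), "rvec" (rotation vector, rad) and "tvec" (3), from world to camera coordinates, as OpenCV has them. Camera axes: x right, y down, z forward; pixel columns grow to the right and rows downward; lengths in m; the calibration is good to about 2 mm. A picture is of the moment at which its call begins: read the wrist's pose just before it. camera_model takes no time and is no camera call; for the wrist camera it gives the pose at the moment of the call.
- order.finish_job(): hands the job in; it is judged then, once.
Trained networks look in the newest picture that a camera, given by its name, has taken for a name from the list of things; names that differ only in an ending like _2 or _b are one class to them, and where a whole thing is asked for, a point or a joint stands for the part that bears it (a point fixed in the world has none). Each returns a list of dicts, best first, with "score" (0 to 1); they miss things now and then, are a little off and sometimes report something else, mostly with a low value. They report only what shows in the picture. A call takes as long as a camera call. They do not tell look-alikes from the thing itself.
- spotter.trace(camera, name): "region" (420x560 bool, what is visible of it) and "location" ([column, row] in pixels, amid what is visible of it).
The state is a dict: "t": time; "joint_positions": joint angles; "dq": joint speeds; "tau": joint torques, N m; "position": TCP position; "eef_rot": TCP orientation; "wrist_force": force on the tool from outside, world axes, zero at the start; "wrist_torque": the same for the moment, N m; "finger_gap": finger opening in m; "gripper_force": force on a finger pad.
Only numpy, scipy, OpenCV 4.12 (cv2) and the standard library are available. Lean on these libraries where they do the work, as an engineer would, in place of code of your own. Each camera call takes 0.05 s, during which the arm holds its last target. There are 200 camera calls.

## Working session

There is one attempt and no reset: what is moved stays moved. The work goes in short steps, Python scripts to look and compute and a tool call to move; the robot and the scene stay as the last step left them, time stands still between calls to the robot, and variables do not carry over. Pictures are saved under pics/ and viewed, at most 10 in all, crops included, and the job is handed in when it is done.

Besides the shell and the picture viewer there is one more tool, called as name([rows], argument=value, ...), one row to a line, values as JSON. carry_out: Moves the arm, as the interface text tells. Its arguments: {"type":"object","properties":{"increments":{"type":"array"},"grip":{"type":"number"},"squeeze":{"type":"number"}},"required":["increments"]}

```bash
mkdir -p pics; ls; python3 - <<'E'
from rig import arm,vision,order,spotter
import cv2,numpy as np
print(arm.observe())
ims=[]
for n in("top","side"):
    p,d=vision.grab_frame(n); np.savez(f"/tmp/{n}.npz",p=p,d=d); cv2.imwrite(f"pics/{n}0.png",p[:,:,::-1]); print(n,vision.camera_model(n))
    for k in("bowl_center","tumbler_center","jar_center","mug_a","turntable"):
        try:
            for r in spotter.trace(n,k): print(n,k,round(r["score"],2),r["location"],r["region"].sum())
        except Exception as e: print(k,e)
E
```

```text
pics
{'t': 0.0, 'joint_positions': array([-1.46413792e+00,  3.59508154e-01,  1.51145774e+00,  7.39630006e-06,
        1.27247783e+00, -1.15091542e-01]), 'dq': array([-0.00058946,  0.00024729,  0.00106896,  0.00107728,  0.00012802,
        0.00126394]), 'tau': array([ 1.04397794e-03, -5.15374124e+01, -2.70728821e+01,  6.75682258e-02,
        3.51497519e-02, -1.27039721e-04]), 'position': array([ 0.13188716, -0.58460606,  0.22179808]), 'eef_rot': array([-3.13975464e+00, -2.19591137e-04,  2.21747571e-01]), 'wrist_force': array([ 0.73009097, -0.46517319,  0.02910972]), 'wrist_torque': array([-0.02416501,  0.04074621,  0.05425567]), 'gripper_force': 0.0, 'finger_gap': 0.08768826967963039}
top {'fx': 405.4135339949861, 'fy': 405.4135339949861, 'cx': 285.1436345704156, 'cy': 209.9314822582462, 'distortion': array([-0.11603324,  0.        ,  0.        ,  0.        ,  0.        ]), 'rvec': array([ 2.15948846, -2.14267229,  0.15036976]), 'tvec': array([-0.06063192,  0.45522728,  1.02108197])}
top bowl_center 0.93 [171.7, 158.7] 1588
top bowl_center 0.63 [165.2, 292.8] 1658
top bowl_center 0.45
[... 237 characters left out ...]
e 0.79 [264.8, 175.6] 11939
top turntable 0.3 [169.7, 158.0] 1595
side {'fx': 480.34778994908396, 'fy': 480.34778994908396, 'cx': 278.2037096787343, 'cy': 213.7994029663152, 'distortion': array([-0.04966497,  0.        ,  0.        ,  0.        ,  0.        ]), 'rvec': array([ 2.32836491, -0.46787443,  0.19603796]), 'tvec': array([-0.44997037,  0.13807805,  1.26754095])}
side bowl_center 0.56 [278.9, 146.1] 998
side bowl_center 0.54 [173.6, 195.6] 57
side tumbler_center 0.82 [324.5, 316.1] 1153
side tumbler_center 0.79 [251.9, 305.8] 749
side jar_center 0.61 [299.2, 194.9] 458
side jar_center 0.23 [303.1, 208.4] 7225
side mug_a 0.92 [374.0, 295.1] 1497
side turntable 0.86 [299.6, 209.1] 6901
```

View pics/top0.png

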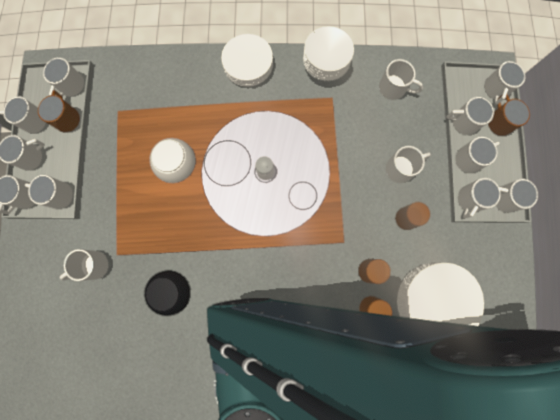

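View pics/side0.png

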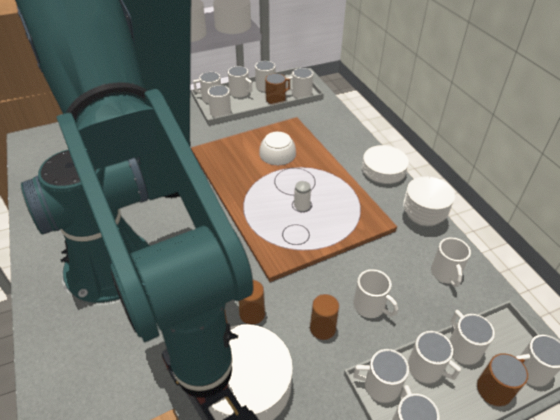

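The top view shows the white bowl at (172,160), left (+y) of the turntable at (265,173), with the big ring at (227,163) and the small ring at (303,195). The tumbler farthest from the base is at (413,215), and the mug beside it at (408,163). The side view agrees: bowl (279,148), tumbler (325,316), mug (374,295).

```bash
cat > h.py <<'E'
from rig import arm,vision,order,spotter
import cv2,numpy as np
from scipy.optimize import least_squares,minimize
def K(c): return np.array([[c["fx"],0,c["cx"]],[0,c["fy"],c["cy"]],[0,0,1]])
def rays(c,uv):
    n=cv2.undistortPoints(np.float64(uv).reshape(-1,1,2),K(c),c["distortion"])[:,0]
    R=cv2.Rodrigues(np.float64(c["rvec"]))[0]
    return -R.T@np.ravel(c["tvec"]), np.c_[n,np.ones(len(n))]@R
def onplane(c,uv,z):
    o,d=rays(c,uv); return o+d*((z-o[2])/d[:,2])[:,None]
def proj(c,P): return cv2.projectPoints(np.float64(P).reshape(-1,1,3),np.float64(c["rvec"]),np.float64(c["tvec"]),K(c),c["distortion"])[0][:,0]
def cloud(c,dep,mask):
    v,u=np.nonzero(mask&(dep>0)); o,d=rays(c,np.c_[u,v]); return o+d*dep[v,u][:,None]
def fitc(P,r=None):
    f=(lambda q:np.hypot(P[:,0]-q[0],P[:,1]-q[1])-(q[2] if r is None else r))
    return least_squares(f,[*np.median(P[:,:2],0),.05 if r is None else r],loss="soft_l1",f_scale=.002).x
def samp(g,c,P):
    m=proj(c,P).astype(np.float32); return cv2.remap(g,m[:,:1],m[:,1:],cv2.INTER_LINEAR)[:,0]
A=np.linspace(0,2*np.pi,180,endpoint=False); CS=np.c_[np.cos(A),np.sin(A)]
def ring(g,c,ctr,r,z=.02):
    f=lambda rr:np.median(samp(g,c,np.c_[ctr+rr*CS,np.full(180,z)]))
    return f(r)-.5*(f(r-.008)+f(r+.008))
E
cat > m1.py <<'E'
from h import *
S={}
for n in("top","side"):
    p,d=vision.grab_frame(n); c=vision.camera_model(n); S[n]=(p,d,c)
    for k in("turntable","bowl_center","tumbler_center","mug_a","jar_center"):
        for r in spotter.trace(n,k)[:3]:
            m=r["region"]; X=cloud(c,d,cv2.erode(m.astype(np.uint8),np.ones((3,3)))>0)
            if len(X)<20: continue
            zt=np.percentile(X[:,2],97); T=X[X[:,2]>zt-.008]
            ctr=(T[:,:2].max(0)+T[:,:2].min(0))/2
            print(n,k,round(r["score"],2),"ztop %.3f"%zt,"zmed %.3f"%np.median(X[:,2]),"topctr",ctr.round(3),"size",np.ptp(T[:,:2],axis=0).round(3),"col",np.median(p[m],0))
            if k=="turntable" and m.sum()>5000:
                cn=max(cv2.findContours(m.astype(np.uint8),0,1)[0],key=len)[:,0]
                print("  disc fit",fitc(onplane(c,cn,.02)).round(4))
p,d,c=S["top"]
hsv=cv2.cvtColor(p,cv2.COLOR_RGB2HSV); b=((hsv[...,0]<16)&(hsv[...,1]>110)&(hsv[...,2]>50)).astype(np.uint8)
b=cv2.morphologyEx(b,cv2.MORPH_OPEN,np.ones((3,3))); cn=max(cv2.findContours(b,0,1)[0],key=cv2.contourArea)[:,0]
P=onplane(c,cn,.02)[:,:2].astype(np.float32); R=cv2.minAreaRect(P); print("board",R); print(cv2.boxPoints(R))
E
python3 m1.py
```

```text
top turntable 0.78 ztop 0.025 zmed 0.021 topctr [ 0.56  -0.003] size [0.334 0.335] col [229. 223. 222.]
  disc fit [ 0.5612 -0.0034  0.1689]
top bowl_center 0.7 ztop 0.082 zmed 0.076 topctr [0.587 0.244] size [0.085 0.084] col [219. 212. 194.]
top bowl_center 0.7 ztop 0.062 zmed 0.057 topctr [0.238 0.249] size [0.084 0.085] col [56. 54. 54.]
top tumbler_center 0.93 ztop 0.104 zmed 0.100 topctr [ 0.217 -0.282] size [0.033 0.054] col [146.  98.  55.]
top tumbler_center 0.69 ztop 0.103 zmed 0.099 topctr [ 0.439 -0.381] size [0.055 0.057] col [141. 105.  76.]
top tumbler_center 0.66 ztop 0.104 zmed 0.100 topctr [ 0.299 -0.279] size [0.05  0.056] col [151. 108.  72.]
top mug_a 0.93 ztop 0.093 zmed 0.043 topctr [ 0.574 -0.367] size [0.075 0.075] col [137. 133. 123.]
top jar_center 0.66 ztop 0.105 zmed 0.099 topctr [ 0.557 -0.004] size [0.032 0.035] col [168. 164. 153.]
side turntable 0.93 ztop 0.025 zmed 0.021 topctr [ 0.56  -0.004] size [0.332 0.333] col [231. 226. 228.]
  disc fit [ 0.5612 -0.0048  0.1689]
side bowl_center 0.74 ztop 0.081 zmed 0.066 topctr [0.584 0.236] size [0.081 0.078] col [207. 200. 188.]
side tumbler_center 0.78 ztop 0.102 zmed 0.065 topctr [ 0.301 -0.293] size [0.044 0.041] col [80. 52. 32.]
side tumbler_center 0.76 ztop 0.102 zmed 0.091 topctr [ 0.439 -0.388] size [0.056 0.057] col [90. 64. 44.]
side mug_a 0.64 ztop 0.025 zmed 0.021 topctr [ 0.559 -0.005] size [0.331 0.33 ] col [232. 227. 228.]
side mug_a 0.56 ztop 0.092 zmed 0.053 topctr [ 0.573 -0.372] size [0.076 0.077] col [145. 141. 133.]
side jar_center 0.92 ztop 0.104 zmed 0.078 topctr [ 0.555 -0.011] size [0.034 0.03 ] col [147. 142. 135.]
board ((0.5536059141159058, 0.10208399593830109), (0.39916133880615234, 0.5984512567520142), 3.759474515914917)
[[ 0.33483508  0.38757956]
 [ 0.37407437 -0.20958385]
 [ 0.7723768  -0.18341157]
 [ 0.7331375   0.41375184]]
```

```bash
cat > m2.py <<'E'
from h import *
ax0=np.array([.561,-.004]); phi=np.deg2rad(3.76)
def marks(p,c,ax):
    g=cv2.cvtColor(p,cv2.COLOR_RGB2GRAY).astype(np.float32); out=[]
    for ang0,rad,rr in((0,.105,(.0605,.0625,.0645)),(-160,.118,(.035,.037,.039))):
        best=(9,)
        for th in np.arange(-22,22.1,1):
            a=phi+np.pi/2+np.deg2rad(th+ang0)
            for dx in np.arange(-.006,.0061,.002):
                for dy in np.arange(-.006,.0061,.002):
                    q=ax+rad*np.array([np.cos(a),np.sin(a)])+[dx,dy]
                    for r in rr:
                        s=ring(g,c,q,r)
                        if s<best[0]: best=(s,q,th,r)
        out.append(best)
    return out
if __name__=="__main__":
    for n in("top","side"):
        p,d=vision.grab_frame(n); c=vision.camera_model(n)
        M=marks(p,c,ax0)
        for m in M: print(n,[np.round(x,4) for x in m])
        v=M[0][1]-M[1][1]; print("dir",np.rad2deg(np.arctan2(*v[::-1])))
        for r in spotter.trace(n,"bowl_center")[:3]:
            X=cloud(c,d,cv2.erode(r["region"].astype(np.uint8),np.ones((3,3)))>0)
            X=X[(X[:,2]>.027)&(X[:,2]<.085)]
            zz=[.0,.02,.0385,.058,.07];
            t=X[X[:,2]>.072]
            if len(t)>50: print(n,"bowl top centroid",((t.max(0)+t.min(0))/2).round(4),fitc(t[np.hypot(*(t[:,:2]-t[:,:2].mean(0)).T)>.036]).round(4))
            lo=X[(X[:,2]<.042)]
            if len(lo)>15: print(" low fit",fitc(lo,.0592)[:2].round(4),len(lo))
E
python3 m2.py
```

```text
top [np.float32(-56.3552), array([0.5839, 0.0996]), np.float64(-13.0), np.float64(0.0625)]
top [np.float32(-1.1494), array([ 0.5626, -0.1199]), np.float64(-22.0), np.float64(0.035)]
dir 84.47610723706815
top bowl top centroid [0.5863 0.2424 0.0782] [0.5864 0.2431 0.0397]
 low fit [0.5304 0.15  ] 43
 low fit [0.2366 0.2561] 224
 low fit [ 0.4475 -0.4136] 37
side [np.float32(-48.8406), array([0.5837, 0.0993]), np.float64(-14.0), np.float64(0.0625)]
side [np.float32(-1.3369), array([ 0.5607, -0.1179]), np.float64(-21.0), np.float64(0.035)]
dir 83.95919729949753
side bowl top centroid [0.5844 0.2361 0.0783] [0.586  0.2367 0.0391]
 low fit [0.5881 0.2453] 130
```

carry_out([
  {"travel": [32, 24, 8], "turn": -2.5},
  {"travel": [32, 24, 8], "turn": -2.5},
  {"travel": [32, 24, 8], "turn": -2.5},
  {"travel": [32, 24, 8], "turn": -2.5},
  {"travel": [32, 24, 8], "turn": -2.5},
  {"travel": [32, 24, 8], "turn": -2.5},
  {"travel": [32, 24, 8], "turn": -2.5},
  {"travel": [32, 24, 8], "turn": -2.5},
  {"travel": [32, 24, 8], "turn": -2.5},
  {"travel": [32, 24, 8], "turn": -2.7},
], grip=80)

```text
t: 2.23
position: [0.4533, -0.3438, 0.3032]
eef_rot: [3.141, -0.0, -0.22]
wrist_force: [0.5, -0.6, 0.2]
finger_gap: 0.0603
gripper_force: 0.0
```

carry_out([
  {"travel": [2, 41, 0], "turn": 0},
  {"travel": [2, 41, 0], "turn": 0},
  {"travel": [2, 41, 0], "turn": 0},
  {"travel": [2, 41, 0], "turn": 0},
  {"travel": [2, 41, 0], "turn": 0},
  {"travel": [2, 41, 0], "turn": 0},
  {"travel": [2, 41, 0], "turn": 0},
  {"travel": [2, 41, 0], "turn": 0},
  {"travel": [2, 41, 0], "turn": 0},
  {"travel": [2, 41, 0], "turn": 0},
])

```text
t: 3.07
position: [0.4716, 0.0667, 0.3029]
eef_rot: [-3.141, -0.001, -0.218]
wrist_force: [0.5, 0.4, -0.6]
finger_gap: 0.06
gripper_force: 0.0
```

```bash
python3 - <<'E'
from h import *
s=arm.observe(); print(s["t"],s["position"],s["eef_rot"],s["finger_gap"])
p,d=vision.grab_frame("wrist"); c=vision.camera_model("wrist")
np.savez("/tmp/w1.npz",p=p,d=d); cv2.imwrite("pics/w1.png",p[:,:,::-1])
o,r=rays(c,[[280,210]]);print(o,r)
E
```

```text
3.0667 [0.47164527 0.06670306 0.30292819] [-3.14131582e+00 -7.60916615e-04 -2.18223498e-01] 0.05998639274731833
[0.5482351  0.05687698 0.46442497] [[-0.26908973  0.05437794 -0.96170314]]
```

View pics/w1.png

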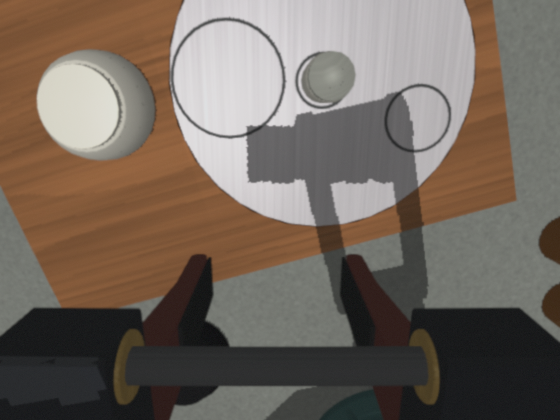

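The wrist view shows the bowl at (95,105), the big ring at (228,77), the jar at (328,75) on the axis ring and the small ring at (418,118).

```bash
cat > m3.py <<'E'
from h import *
def ringfit(g,c,q0,r,z=.02,ref=0.,w=.03):
    # coarse grid then Nelder-Mead on the ring darkness
    G=[(ring(g,c,q0+np.array([a,b]),r,z),a,b) for a in np.arange(-w,w+.001,.002) for b in np.arange(-w,w+.001,.002)]
    _,a,b=min(G); q0=q0+np.array([a,b])
    s=minimize(lambda q:sum(ring(g,c,q[:2],q[2]+e,z) for e in(-.001,0,.001)),[*q0,r],method="Nelder-Mead",options=dict(initial_simplex=[[*q0,r],[q0[0]+.002,q0[1],r],[q0[0],q0[1]+.002,r],[*q0,r+.001]]))
    return s.x,s.fun
def bowl(p,d,c):
    X=cloud(c,d,np.ones(d.shape,bool)); t=X[(X[:,2]>.074)&(X[:,2]<.086)]
    return t
def analyse(big0=(.584,.0995),sm0=(.50,-.105),b0=(.587,.24)):
    p,d=vision.grab_frame("wrist"); c=vision.camera_model("wrist")
    g=cv2.cvtColor(p,cv2.COLOR_RGB2GRAY).astype(np.float32)
    for n,q,r,w in(("big",big0,.0615,.016),("small",sm0,.036,.03)):
        x,f=ringfit(g,c,np.array(q),r,w=w); print(n,x.round(4),round(float(f),1))
    X=cloud(c,d,np.ones(d.shape,bool)); near=np.hypot(*(X[:,:2]-b0).T)<.06
    t=X[near&(X[:,2]>.074)&(X[:,2]<.086)]; h=t[cv2.convexHull(t[:,:2].astype(np.float32),returnPoints=False)[:,0]]
    print("bowl top",np.median(t[:,2]).round(4),"hull fit",fitc(h).round(4))
    lo=X[(np.hypot(*(X[:,:2]-b0).T)<.075)&(X[:,2]>.027)&(X[:,2]<.040)]
    if len(lo)>20: print("bowl foot fit",fitc(lo,.0592)[:2].round(4),len(lo))
    return p,d,c
if __name__=="__main__":
    p,d,c=analyse()
    for r in spotter.trace("wrist","turntable")[:1]:
        cn=max(cv2.findContours(r["region"].astype(np.uint8),0,1)[0],key=len)[:,0]
        cn=cn[(cn[:,1]>2)]; f=fitc(onplane(c,cn,.02),.17); print("disc",f.round(4))
E
python3 m3.py
```

```text
big [0.5828 0.0936 0.0622] -305.7
small [ 0.4965 -0.1094  0.0362] -273.0
bowl top 0.0766 hull fit [0.587  0.2396 0.0408]
bowl foot fit [0.5876 0.2406] 569
disc [ 0.5616 -0.0094  0.17  ]
```

carry_out([
  {"travel": [6.4, 38.4, 0], "turn": 0.5},
  {"travel": [6.4, 38.4, 0], "turn": 0},
  {"travel": [6.4, 38.4, 0], "turn": 0},
  {"travel": [6.4, 38.4, 0], "turn": 0},
  {"travel": [6.4, 38.4, 0], "turn": 0},
  {"travel": [0, 0, -40], "turn": 0},
  {"travel": [0, 0, -40], "turn": 0},
  {"travel": [0, 0, -40], "turn": 0},
  {"travel": [0, 0, -40], "turn": 0},
  {"travel": [0, 0, -40], "turn": 0},
])

```text
t: 4.05
position: [0.5047, 0.2551, 0.1012]
eef_rot: [-3.142, -0.001, -0.21]
wrist_force: [-0.1, -0.4, 1.0]
finger_gap: 0.0606
gripper_force: 0.0
```

carry_out([
  {"travel": [0, 0, -30], "turn": 0},
  {"travel": [0, 0, -25], "turn": 0},
  {"travel": [0, 0, -14], "turn": 0},
  {"travel": [0, 0, -8], "turn": 0},
  {"travel": [0, 0, 0], "turn": 0},
])

```text
t: 4.47
position: [0.5035, 0.255, 0.024]
eef_rot: [3.14, 0.003, -0.211]
wrist_force: [-1.0, -0.7, -0.0]
finger_gap: 0.0605
gripper_force: 0.0
```

carry_out([
  {"travel": [8.4, 1.3, 1], "turn": 0},
  {"travel": [7.8, -1.7, 1], "turn": 0},
  {"travel": [5.9, -1.2, 0], "turn": 0},
  {"travel": [4.9, -1.0, 0], "turn": 0},
  {"travel": [4.9, -1.0, 0], "turn": 0},
  {"travel": [4.9, -1.0, 0], "turn": 0},
  {"travel": [4.9, -1.0, 0], "turn": 0},
  {"travel": [4.9, -1.0, 0], "turn": 0},
  {"travel": [2.9, -0.6, 0], "turn": 0},
  {"travel": [0, 0, 0], "turn": 0},
])

```text
t: 5.3
position: [0.5509, 0.2494, 0.0285]
eef_rot: [3.14, 0.005, -0.209]
wrist_force: [-8.6, 1.1, 8.5]
finger_gap: 0.0605
gripper_force: 4.9
```

```bash
python3 - <<'E'
from h import *
s=arm.observe();print(s["position"])
for n in("top","side"):
    p,d=vision.grab_frame(n); c=vision.camera_model(n); X=cloud(c,d,np.ones(d.shape,bool))
    t=X[(np.hypot(*(X[:,:2]-[.61,.235]).T)<.06)&(X[:,2]>.074)&(X[:,2]<.084)]
    print(n,len(t),fitc(t[cv2.convexHull(t[:,:2].astype(np.float32),returnPoints=False)[:,0]]).round(4))
E
```

```text
[0.55094526 0.24944133 0.0284782 ]
top 525 [0.6119 0.2362 0.0413]
side 232 [0.6125 0.2342 0.0427]
```

carry_out([
  {"travel": [-10, 2, 0], "turn": 0},
  {"travel": [-10, 2, 0], "turn": 0},
  {"travel": [0, 0, 35], "turn": 0},
  {"travel": [0, 0, 40], "turn": 0},
  {"travel": [0, 0, 30], "turn": 7},
  {"travel": [0, 0, 0], "turn": 7},
  {"travel": [0, 0, 0], "turn": 7},
  {"travel": [15, 9, 0], "turn": 7},
  {"travel": [15, 9, 0], "turn": 7},
  {"travel": [15, 9, 0], "turn": 7},
])

```text
t: 6.23
position: [0.5786, 0.2809, 0.1331]
eef_rot: [3.141, -0.001, 0.53]
wrist_force: [-0.0, 0.2, 0.7]
finger_gap: 0.0598
gripper_force: 0.0
```

carry_out([
  {"travel": [15, 9, 0], "turn": 7},
  {"travel": [15, 9, 0], "turn": 7},
  {"travel": [15, 9, 0], "turn": 7},
  {"travel": [5, 6, 0], "turn": 7},
  {"travel": [4, 6, 0], "turn": 7},
  {"travel": [0, 0, 0], "turn": 7},
  {"travel": [0, 0, 0], "turn": 6},
  {"travel": [0, 0, 0], "turn": 0},
  {"travel": [0, 0, 0], "turn": 0},
])

```text
t: 6.98
position: [0.6322, 0.3196, 0.1326]
eef_rot: [3.142, 0.0, 1.359]
wrist_force: [-0.3, 0.6, -0.2]
finger_gap: 0.0606
gripper_force: 0.0
```

carry_out([
  {"travel": [-2, 0, -35], "turn": 0},
  {"travel": [0, 0, -35], "turn": 0},
  {"travel": [0, 0, -25], "turn": 0},
  {"travel": [0, 0, -11], "turn": 0},
  {"travel": [-1.7, -7.8, 0], "turn": 0},
  {"travel": [-1.7, -7.8, 0], "turn": 0},
  {"travel": [-1.2, -5.9, 0], "turn": 0},
  {"travel": [-1.2, -5.9, 0], "turn": 0},
  {"travel": [-1.2, -5.9, 0], "turn": 0},
  {"travel": [-1.2, -5.9, 0], "turn": 0},
])

```text
t: 7.82
position: [0.6235, 0.2804, 0.0283]
eef_rot: [3.139, -0.002, 1.361]
wrist_force: [0.4, 2.0, 1.1]
finger_gap: 0.0603
gripper_force: 1.5
```

carry_out([
  {"travel": [-1.5, -6.8, 0], "turn": 0},
  {"travel": [-1.5, -6.8, 0], "turn": 0},
  {"travel": [-1.5, -6.8, 0], "turn": 0},
  {"travel": [-1.5, -6.8, 0], "turn": 0},
  {"travel": [-1.5, -6.8, 0], "turn": 0},
  {"travel": [-1.2, -5.9, 0], "turn": 0},
  {"travel": [-1.0, -4.9, 0], "turn": 0},
  {"travel": [0, 0, 0], "turn": 0},
])

```text
t: 8.48
position: [0.6135, 0.2347, 0.0276]
eef_rot: [3.14, -0.001, 1.361]
wrist_force: [1.9, 0.5, 2.5]
finger_gap: 0.0604
gripper_force: 1.3
```

```bash
cat > m4.py <<'E'
from m3 import *
import sys
s=arm.observe();print(s["position"],s["wrist_force"])
b0=np.array(eval(sys.argv[1])); bg=np.array(eval(sys.argv[2])) if len(sys.argv)>2 else np.array([.5835,.0975])
for n in("top","side"):
    p,d=vision.grab_frame(n); c=vision.camera_model(n); g=cv2.cvtColor(p,cv2.COLOR_RGB2GRAY).astype(np.float32)
    x,f=ringfit(g,c,np.array([.498,-.106]),.036,w=.02); print(n,"small",x.round(4),round(float(f)))
    if np.hypot(*(b0-bg))>.03:
        x,f=ringfit(g,c,bg,.062,w=.012); print(n,"big",x.round(4),round(float(f)))
    X=cloud(c,d,np.ones(d.shape,bool))
    t=X[(np.hypot(*(X[:,:2]-b0).T)<.055)&(X[:,2]>.074)&(X[:,2]<.084)]
    print(n,"bowl",len(t),fitc(t[cv2.convexHull(t[:,:2].astype(np.float32),returnPoints=False)[:,0]]).round(4))
    cv2.imwrite(f"pics/{n}_{s['t']:.1f}.png",p[:,:,::-1])
E
python3 m4.py "(.594,.153)"; ls pics
```

```text
[0.61349349 0.23473901 0.02757261] [1.88166311 0.51875528 2.4591047 ]
top small [ 0.4967 -0.1022  0.0367] -146
top big [0.5849 0.0989 0.0617] -162
top bowl 694 [0.5999 0.172  0.0389]
side small [ 0.4962 -0.1036  0.0364] -171
side big [0.5836 0.0977 0.0624] -49
side bowl 333 [0.5993 0.1674 0.0413]
side0.png
side_8.5.png
top0.png
top_8.5.png
w1.png
```

carry_out([
  {"travel": [-1.5, -6.8, 0], "turn": 0},
  {"travel": [-1.5, -6.8, 0], "turn": 0},
  {"travel": [-1.5, -6.8, 0], "turn": 0},
  {"travel": [-1.5, -6.8, 0], "turn": 0},
  {"travel": [-1.5, -6.8, 0], "turn": 0},
  {"travel": [-1.5, -6.8, 0], "turn": 0},
  {"travel": [-1.5, -6.8, 0], "turn": 0},
  {"travel": [-1.2, -5.9, 0], "turn": 0},
  {"travel": [-0.8, -3.9, 0], "turn": 0},
  {"travel": [0, 0, 0], "turn": 0},
])

```text
t: 9.42
position: [0.5995, 0.177, 0.0265]
eef_rot: [-3.141, 0.001, 1.361]
wrist_force: [0.8, 0.4, 0.6]
finger_gap: 0.0603
gripper_force: 0.7
```

```bash
python3 m4.py "(.588,.110)"
```

```text
[0.59952855 0.17700156 0.02653359] [0.7707166  0.42870476 0.55545749]
top small [ 0.4967 -0.1018  0.0366] -144
top bowl 819 [0.5858 0.118  0.0422]
side small [ 0.4956 -0.103   0.0364] -165
side bowl 397 [0.5867 0.1158 0.0435]
```

carry_out([
  {"travel": [-0.8, -4.5, 0], "turn": 0},
  {"travel": [-0.8, -4.5, 0], "turn": 0},
  {"travel": [-0.8, -4.5, 0], "turn": 0},
  {"travel": [-0.6, -3, 0], "turn": 0},
  {"travel": [0, 0, 0], "turn": 0},
  {"travel": [0, 0, 0], "turn": 0},
])

```text
t: 10.02
position: [0.5965, 0.1609, 0.0264]
eef_rot: [-3.141, 0.001, 1.361]
wrist_force: [0.9, 0.7, -0.5]
finger_gap: 0.0602
gripper_force: 0.0
```

```bash
python3 m4.py "(.584,.10)"; python3 - <<'E'
from h import *
p,_=vision.grab_frame("wrist"); cv2.imwrite("pics/w2.png",p[:,:,::-1])
E
```

```text
[0.59653672 0.16093135 0.02636562] [ 0.89699766  0.72657198 -0.46485975]
top small [ 0.4965 -0.102   0.0364] -144
top bowl 831 [0.582  0.1021 0.0429]
side small [ 0.4957 -0.103   0.0364] -164
side bowl 413 [0.5838 0.0978 0.0429]
```

View pics/w2.png

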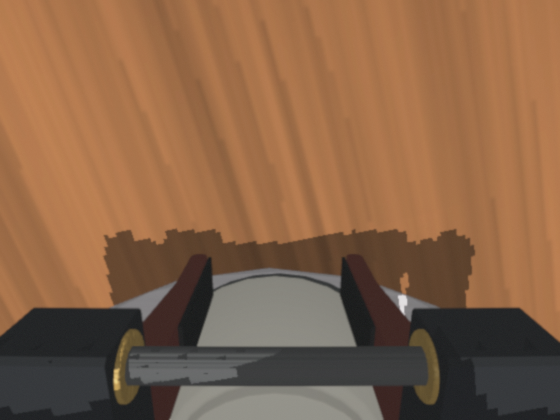

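The wrist view shows the bowl's rim cradled between the fingers, at (275,275). I'm withdrawing to the earlier viewpoint.

carry_out([
  {"travel": [2, 8, 0], "turn": 0},
  {"travel": [3, 15, 0], "turn": 0},
  {"travel": [0, 0, 38], "turn": 0},
  {"travel": [0, 0, 40], "turn": -7},
  {"travel": [0, 0, 40], "turn": -7},
  {"travel": [-10, 0, 38], "turn": -7},
  {"travel": [-18, -10, 35], "turn": -7},
  {"travel": [-20, -10, 30], "turn": -7},
  {"travel": [-20, -20, 20], "turn": -7},
  {"travel": [-20, -20, 15], "turn": -7},
])

```text
t: 11.0
position: [0.5145, 0.1259, 0.2856]
eef_rot: [3.14, -0.004, 0.502]
wrist_force: [-0.2, 0.2, 0.9]
finger_gap: 0.0603
gripper_force: 0.0
```

carry_out([
  {"travel": [-20, -25, 15], "turn": -7},
  {"travel": [-15, -25, 5], "turn": -7},
  {"travel": [0, -10, 0], "turn": -7},
  {"travel": [0, 0, 0], "turn": -7},
  {"travel": [0, 0, 0], "turn": -7},
  {"travel": [0, 0, 0], "turn": -6},
  {"travel": [0, 0, 0], "turn": 0},
], grip=0)

```text
t: 11.58
position: [0.4794, 0.0655, 0.303]
eef_rot: [-3.141, -0.001, -0.212]
wrist_force: [0.0, -0.5, 0.2]
finger_gap: 0.0875
gripper_force: 0.0
```

```bash
python3 - <<'E'
from h import *
from m3 import ringfit
s=arm.observe();print(s["position"],s["eef_rot"])
ims=[]
for n in("wrist","top"):
    p,d=vision.grab_frame(n);c=vision.camera_model(n);ims.append(p)
    g=cv2.cvtColor(p,cv2.COLOR_RGB2GRAY).astype(np.float32)
    x,f=ringfit(g,c,np.array([.4965,-.105]),.036,w=.014);print(n,"small",x.round(4),f)
    X=cloud(c,d,np.ones(d.shape,bool));r=np.hypot(*(X[:,:2]-[.583,.10]).T)
    t=X[(r<.055)&(X[:,2]>.074)&(X[:,2]<.084)];print(" bowl top",fitc(t[cv2.convexHull(t[:,:2].astype(np.float32),returnPoints=False)[:,0]]).round(4))
    lo=X[(r<.075)&(X[:,2]>.027)&(X[:,2]<.04)]
    if len(lo)>20: print(" foot",fitc(lo,.0592)[:2].round(4),len(lo))
cv2.imwrite("pics/w3.png",cv2.resize(np.hstack([ims[0][:280],ims[1][80:360]]),(800,200),interpolation=3)[:,:,::-1])
E
```

```text
[0.47942549 0.06554886 0.30304175] [-3.14107552e+00 -6.23408709e-04 -2.12412588e-01]
wrist small [ 0.4958 -0.1036  0.0366] -267.18798828125
 bowl top [0.5833 0.1017 0.0408]
 foot [0.5834 0.1021] 171
top small [ 0.4973 -0.102   0.0362] -172.547607421875
 bowl top [0.584  0.098  0.0388]
```

View pics/w3.png

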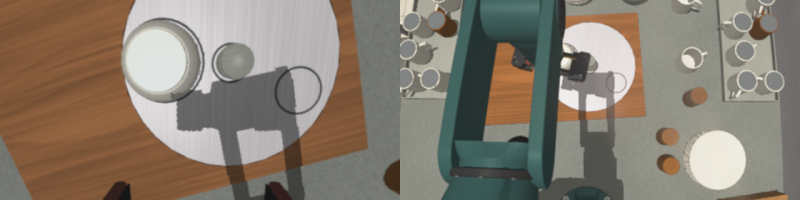

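The bowl sits evenly inside the big ring at (162,60) in the left crop, about 3 mm off by measurement. The disc hasn't moved. Next is the tumbler.

carry_out([
  {"travel": [-6, -40, 0], "turn": 1.2},
  {"travel": [-6, -40, 0], "turn": 1.2},
  {"travel": [-6, -40, 0], "turn": 1.2},
  {"travel": [-6, -40, 0], "turn": 1.2},
  {"travel": [-6, -40, 0], "turn": 1.2},
  {"travel": [-6, -40, 0], "turn": 1.2},
  {"travel": [-6, -40, 0], "turn": 1.2},
  {"travel": [-6, -40, 0], "turn": 1.2},
  {"travel": [-6, -40, 0], "turn": 1.2},
  {"travel": [-6, -40, 0], "turn": 1.2},
])

```text
t: 12.52
position: [0.4189, -0.337, 0.3028]
eef_rot: [-3.141, -0.0, 0.005]
wrist_force: [0.6, 0.1, -0.1]
finger_gap: 0.0876
gripper_force: 0.0
```

carry_out([
  {"travel": [-20, -25, -20], "turn": 0},
  {"travel": [0, -24, -30], "turn": 0},
  {"travel": [0, 0, 0], "turn": 0},
  {"travel": [0, 0, 0], "turn": 0},
])

```text
t: 12.85
position: [0.3984, -0.384, 0.2509]
eef_rot: [-3.138, 0.002, 0.001]
wrist_force: [0.2, 1.1, 0.4]
finger_gap: 0.0878
gripper_force: 0.0
```

```bash
python3 - <<'E'
from h import *
s=arm.observe();print(s["position"],s["eef_rot"])
p,d=vision.grab_frame("wrist");c=vision.camera_model("wrist")
X=cloud(c,d,np.ones(d.shape,bool))
for q,R in(((.439,-.384),.05),((.574,-.369),.05)):
    r=np.hypot(*(X[:,:2]-q).T); t=X[(r<R)&(X[:,2]>.08)&(X[:,2]<.115)]
    print(len(t),t[:,2].max().round(4) if len(t) else "", fitc(t[cv2.convexHull(t[:,:2].astype(np.float32),returnPoints=False)[:,0]]).round(4) if len(t)>20 else "")
cv2.imwrite("pics/w4.png",p[:,:,::-1])
E
```

```text
[ 0.39841716 -0.38402742  0.25086178] [-3.13789883e+00  2.33716147e-03  6.62298299e-04]
4147 0.1031 [ 0.4416 -0.3853  0.0298]
686 0.0949 [ 0.5769 -0.3699  0.039 ]
```

View pics/w4.png

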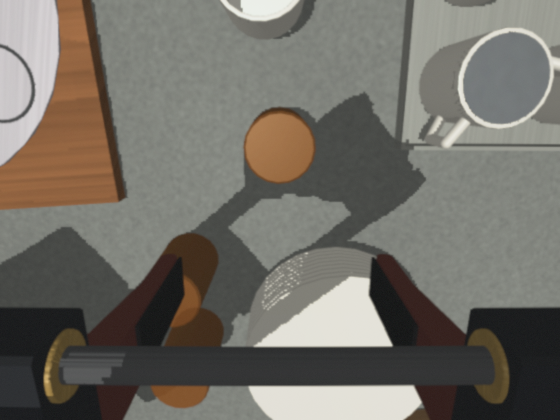

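The tumbler's top is at (280,145), the mug is at (262,8) clear of the fingers, and the other objects are out of the way.

carry_out([
  {"travel": [25, -1, 0], "turn": 0},
  {"travel": [18, 0, 0], "turn": 0},
  {"travel": [0, 0, -40], "turn": 0},
  {"travel": [0, 0, -40], "turn": 0},
  {"travel": [0, 0, -40], "turn": 0},
  {"travel": [0, 0, -40], "turn": 0},
  {"travel": [0, 0, -30], "turn": 0},
  {"travel": [0, 0, -15], "turn": 0},
  {"travel": [0, 0, 0], "turn": 0},
])

```text
t: 13.65
position: [0.4417, -0.3823, 0.0455]
eef_rot: [-3.138, 0.003, 0.003]
wrist_force: [-0.3, 0.4, -0.5]
finger_gap: 0.0874
gripper_force: 0.0
```

carry_out([
  {"travel": [0, 0, 0], "turn": 0},
  {"travel": [0, 0, 0], "turn": 0},
  {"travel": [0, 0, 0], "turn": 0},
  {"travel": [0, 0, 0], "turn": 0},
  {"travel": [0, 0, 0], "turn": 0},
  {"travel": [0, 0, 0], "turn": 0},
  {"travel": [0, 0, 0], "turn": 0},
], grip=160, squeeze=15)

```text
t: 14.23
position: [0.4431, -0.3861, 0.0493]
eef_rot: [3.14, -0.002, -0.0]
wrist_force: [0.6, 1.2, 7.3]
finger_gap: 0.0613
gripper_force: 15.1
```

carry_out([
  {"travel": [0, 0, 15], "turn": 0},
  {"travel": [0, 0, 30], "turn": 0},
  {"travel": [0, 0, 35], "turn": 0},
  {"travel": [5, 25, 10], "turn": 0},
  {"travel": [7, 36, 0], "turn": 0},
  {"travel": [7, 36, 0], "turn": 0},
  {"travel": [7, 36, 0], "turn": 0},
  {"travel": [7, 36, 0], "turn": 0},
  {"travel": [7, 36, 0], "turn": 0},
  {"travel": [6, 30, 0], "turn": 0},
])

```text
t: 15.07
position: [0.4877, -0.148, 0.1379]
eef_rot: [-3.141, 0.0, 0.0]
wrist_force: [0.8, 0.2, -2.4]
finger_gap: 0.0612
gripper_force: 15.0
```

carry_out([
  {"travel": [5, 24, 0], "turn": 0},
  {"travel": [3, 16, 0], "turn": 0},
  {"travel": [2, 8, 0], "turn": 0},
  {"travel": [0, 0, 0], "turn": 0},
  {"travel": [0, 0, -20], "turn": 0},
  {"travel": [0, 0, -20], "turn": 0},
  {"travel": [0, 0, 0], "turn": 0},
  {"travel": [0, 0, 0], "turn": 0},
])

```text
t: 15.73
position: [0.497, -0.1031, 0.097]
eef_rot: [-3.141, 0.003, -0.001]
wrist_force: [-0.3, 0.5, -2.2]
finger_gap: 0.0613
gripper_force: 15.0
```

```bash
cat > m5.py <<'E'
from h import *
from m3 import ringfit
s=arm.observe();print(s["position"],s["eef_rot"],s["wrist_force"],s["finger_gap"])
for n in("top","side","wrist"):
    p,d=vision.grab_frame(n);c=vision.camera_model(n); hs=cv2.cvtColor(p,cv2.COLOR_RGB2HSV); am=(hs[...,0]<18)&(hs[...,1]>90)
    g=cv2.cvtColor(p,cv2.COLOR_RGB2GRAY).astype(np.float32); x,f=ringfit(g,c,np.array([.4965,-.103]),.0365,w=.008); print(n,"small",x.round(4),round(float(f)))
    X=cloud(c,d,am);r=np.hypot(*(X[:,:2]-[.497,-.104]).T);t=X[(r<.045)&(X[:,2]>.06)&(X[:,2]<.2)]
    if len(t)>20:
        zt=np.percentile(t[:,2],95);k=t[t[:,2]>zt-.006];e=k[cv2.convexHull(k[:,:2].astype(np.float32),returnPoints=False)[:,0]]
        print(n,"tumbler n",len(t),"top",zt.round(4),fitc(e).round(4),"span",k[:,:2].min(0).round(4),k[:,:2].max(0).round(4))
        lo=t[t[:,2]<zt-.01]
        if len(lo)>20: print("  side-wall fit",fitc(lo,.031)[:2].round(4),len(lo))
    cv2.imwrite(f"pics/{n}_{s['t']:.1f}.png",p[:,:,::-1])
E
python3 m5.py; ls -t pics|head -3
```

```text
[ 0.49700051 -0.10310956  0.09703778] [-3.14090875e+00  2.57038660e-03 -8.68611205e-04] [-0.25510714  0.50152118 -2.2223288 ] 0.061289599659803115
top small [ 0.4888 -0.1004  0.0364] -16
top tumbler n 209 top 0.1503 [ 0.4908 -0.1008  0.0249] span [ 0.4658 -0.1238] [ 0.4777 -0.0795]
  side-wall fit [ 0.4959 -0.102 ] 121
side small [ 0.4957 -0.1025  0.0368] -90
side tumbler n 526 top 0.1508 [ 0.4882 -0.098   0.0307] span [ 0.4654 -0.1325] [ 0.5037 -0.0669]
  side-wall fit [ 0.4608 -0.148 ] 402
wrist small [ 0.4959 -0.1026  0.0369] -93
wrist tumbler n 27540 top 0.167 [ 0.5048 -0.1033  0.0372] span [ 0.4882 -0.1432] [ 0.5287 -0.0621]
  side-wall fit [ 0.494  -0.1029] 24767
wrist_15.7.png
side_15.7.png
top_15.7.png
```

carry_out([
  {"travel": [0, 0, -12], "turn": 0},
  {"travel": [0, 0, -9], "turn": 0},
  {"travel": [0, 0, -4], "turn": 0},
  {"travel": [0, 0, -2], "turn": 0},
  {"travel": [0, 0, 0], "turn": 0},
  {"travel": [0, 0, 0], "turn": 0},
])

```text
t: 16.38
position: [0.4982, -0.1024, 0.0708]
eef_rot: [-3.142, -0.0, 0.0]
wrist_force: [0.3, 0.1, -2.1]
finger_gap: 0.0616
gripper_force: 15.0
```

carry_out([
  {"travel": [0, 0, -1], "turn": 0},
  {"travel": [0, 0, -1], "turn": 0},
  {"travel": [0, 0, 0], "turn": 0},
])

```text
t: 16.63
position: [0.4989, -0.1026, 0.0693]
eef_rot: [3.141, -0.002, 0.0]
wrist_force: [0.3, 0.2, 2.7]
finger_gap: 0.0616
gripper_force: 15.0
```

Contact: the wrist force went from −2 to +2.7 N. Releasing.

carry_out([
  {"travel": [-1, 0, 0], "turn": 0},
  {"travel": [0, 0, 0], "turn": 0},
  {"travel": [0, 0, 0], "turn": 0},
])

```text
t: 16.88
position: [0.4981, -0.1025, 0.0693]
eef_rot: [3.141, -0.002, -0.0]
wrist_force: [1.9, 1.8, 7.0]
finger_gap: 0.0613
gripper_force: 15.1
```

carry_out([
  {"travel": [0, 0, 0], "turn": 0},
  {"travel": [0, 0, 0], "turn": 0},
  {"travel": [0, 0, 0], "turn": 0},
  {"travel": [0, 0, 0], "turn": 0},
  {"travel": [0, 0, 0], "turn": 0},
  {"travel": [0, 0, 20], "turn": 0},
  {"travel": [0, 0, 35], "turn": 0},
  {"travel": [0, 0, 40], "turn": 0},
  {"travel": [0, 0, 40], "turn": 0},
  {"travel": [0, 0, 40], "turn": 0},
], grip=0)

```text
t: 17.72
position: [0.4963, -0.1022, 0.2452]
eef_rot: [-3.141, 0.001, 0.0]
wrist_force: [1.1, -0.5, -0.8]
finger_gap: 0.0878
gripper_force: 0.0
```

carry_out([
  {"travel": [-8, -38, 10], "turn": 0},
  {"travel": [-8, -38, 10], "turn": 0},
  {"travel": [-8, -38, 0], "turn": 0},
  {"travel": [-8, -38, 0], "turn": 0},
  {"travel": [-8, -38, 0], "turn": 0},
  {"travel": [-8, -38, 0], "turn": 0},
  {"travel": [-8, -38, 0], "turn": 0},
  {"travel": [0, 0, 0], "turn": 0},
  {"travel": [0, 0, 0], "turn": 0},
])

```text
t: 18.47
position: [0.4402, -0.3701, 0.263]
eef_rot: [-3.141, 0.001, -0.003]
wrist_force: [0.2, 0.3, 0.4]
finger_gap: 0.0876
gripper_force: 0.0
```

```bash
python3 m5.py; python3 m4.py "(.584,.10)"; python3 - <<'E'
from h import *
p,_=vision.grab_frame("top");q,_=vision.grab_frame("side")
cv2.imwrite("pics/f.png",np.hstack([cv2.resize(p[90:260,110:450],(480,240),interpolation=2),cv2.resize(q[100:340,180:420],(240,240))])[:,:,::-1])
E
```

```text
[ 0.44022811 -0.37007984  0.26301185] [-3.14084825e+00  5.99613858e-04 -3.38010042e-03] [0.17749671 0.30632397 0.44591183] 0.08756660199642294
top small [ 0.5079 -0.1116  0.0368] -102
top tumbler n 444 top 0.1237 [ 0.4944 -0.1004  0.0277] span [ 0.4675 -0.1281] [ 0.5213 -0.0729]
side small [ 0.4885 -0.1063  0.0354] -134
side tumbler n 558 top 0.122 [ 0.4944 -0.1047  0.0283] span [ 0.4654 -0.1329] [ 0.5151 -0.0766]
  side-wall fit [ 0.4963 -0.1009] 280
wrist small [ 0.4963 -0.1026  0.0367] -209
wrist tumbler n 1598 top 0.0983 [ 0.4944 -0.1065  0.0264] span [ 0.4722 -0.1328] [ 0.5101 -0.1212]
  side-wall fit [ 0.4956 -0.1006] 1172
[ 0.4410003  -0.36699015  0.2632949 ] [ 0.23925778 -0.66437966  0.45882394]
top small [ 0.5136 -0.1025  0.0307] -137
top bowl 836 [0.5829 0.1016 0.0429]
side small [ 0.486  -0.1033  0.0362] -129
side bowl 403 [0.5821 0.099  0.042 ]
```

View pics/f.png

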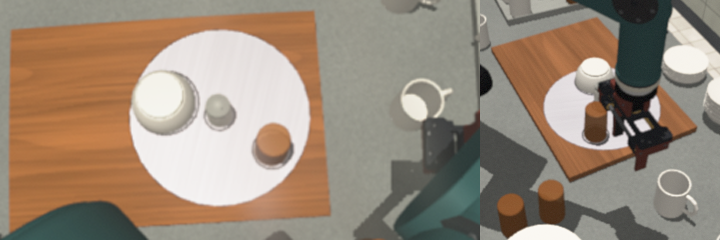

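The top view shows the bowl inside the big ring at (163,100), the tumbler inside the small ring at (272,145), and the jar and mug where they were. The arm is clear of everything.

```bash
python3 -c "
from rig import order
print(order.finish_job())"
```

```text
the job is handed in; nothing more can be done
None
```

The job is handed in, with no verdict returned: by my last measurements the bowl is about 3 mm from the big mark, the tumbler about 1 mm from the visible small ring (which lies 160° counter-clockwise, not clockwise as the text says), and the turntable, jar and mug show no movement.

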